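Set up the blood-grouping tray: tile and three reagents

ROBOT

A 7-joint arm with a two-finger parallel gripper is mounted at the origin on a cart in front of the work surface, level with it; the furniture and walls round the work are solid. World frame = base frame: x ahead of the robot, y to its left, z up, the work surface at z = 0. Lengths are in m, angles in rad, forces in N, time in s.
With the tool pointing down it reaches from about 0.425 to 0.875 m from the base axis. Payload 4.7 kg.
Tool frame: the origin (TCP) lies midway between the tips of the shut fingers; the grasp point (between the pads) lies 19 mm behind it; z points along the fingers, y is the line along which they close (so a half turn about z gives the same grasp; the last joint's range is limited). The gripper opens to 87 mm and grips with 3 to 60 N. Pads are 19 mm wide; open, the fingers measure 117 mm over their backs; the gripper's body (75 mm by 190 mm) begins 51 mm behind the grasp point.
Start: joints at [1.161, 0.321, -0.07, 1.45, 0.023, 1.371, -0.057], TCP at [0.267, -0.593, 0.223] pointing down, gripper open.
Joint ranges: [-2.86, 2.86], [-0.3, 2.09], [-1.38, 1.24], [0.06, 2.45], [-1.56, 4.7], [0.09, 2.05], [-2.69, 2.69]. Speed limits (rad/s): [2.57, 2.57, 3.14, 3.14, 3.14, 3.14, 3.14].

INTERFACE

Orientations are given as a rotation vector (axis times angle).
In Python, from bench import ctrl gives the robot as it stands. The module is installed in compiled form; this text tells all that it offers.
- The arm moves only by the shell command python3 -m handwheel 'ROWS' [FORCE]. ROWS is JSON, a list of rows, each a list of 7 numbers: the finger opening in m, from 0 to 0.087, then the shift along the tool's x, y, z in m, then the turn, a rotation vector about the tool's x, y, z in degrees. A call has 1 to 12 rows; each row shifts and turns the commanded pose from where the row before left it, along the tool's axes as they then stand; what a row does not reach is not made up. A row lasts 1/8 s, in which the tool goes at most 62.5 mm and 10.7 degrees, less where a joint would pass 70% of its speed; a pose out of reach is approached as far as the arm can. A call is refused whole if a number of a shift passes 0.0625 or a number of a turn 10.7, either way. A call with a gripper value outside its range is refused whole. The fingers move at their own pace and stop on an object; FORCE is the grip in N (left out, the last holds). Time passes only in rows, so rows that do not move let the fingers close. It gives the time, the measured TCP pose, the force, the opening and the grip force at its end, in the units of the state.
- ctrl.get_state(): the state, without advancing time (a new reading comes with each control period).
- ctrl.get_image(name): name is "scene" or "top"; returns (picture, depth): 480x640x3 uint8, blue, green, red; 480x640 float32, m along the optical axis (not along the pixel's ray), 0 where there is no reading.
- ctrl.camera_info(name): a dict with "intrinsics" (3x3 intrinsics, pixels), "R" (3x3) and "t" (3): a world point X has camera coordinates R X + t. Camera axes: x right, y down, z forward; pixel columns grow to the right and rows downward; lengths in m; the calibration is good to about 2 mm. A picture is of the moment at which its call begins. camera_info takes no time and is no camera call.
- ctrl.close_job(): hands the job in; it is judged then, once.
The state is a dict: "time": time; "joint_positions": joint angles; "qd": joint speeds; "joint_torque": joint torques, N m; "position": TCP position; "tool_rot": TCP orientation; "ft_force": force on the tool from outside, world axes, zero at the start; "torque": the same for the moment, N m; "grip_width": opening from 0.0 (shut) to 1.0 (fully open); "grip_force": force on a finger pad.
Only numpy, scipy, OpenCV 4.12 (cv2) and the standard library are available. Lean on these libraries where they do the work, as an engineer would, in place of code of your own. Each camera call takes 0.05 s, during which the arm holds its last target. There are 200 camera calls.

TASK

Set up the grey working tray for the next blood grouping: first, while its cups are still empty, draw the bottom white tile out of the dispenser and lay it flat and square in the tray's dark grey bay. Then move the blue, yellow and black dropper bottles from the white storage rack into the tray's cups, each standing in the cup of its own colour; leave the red bottle standing in its well.

Things in the scene. Friction and masses are not known exactly. Their poses are not given: they have to be found in the camera images.
- blue_bottle: dropper bottle with blue cap, upright in a well of the white storage rack. Body 25 mm wide, 40 high; cap 19 wide up to 52; thin spout up to 68 mm; 20 to 45 g. Origin: centre of its underside. Rack (fixed): four 30 mm wells in one straight row 36 mm apart, 10 mm deep, so 30 mm of the body stands free; close the fingers across the row.
- yellow_bottle: dropper bottle with yellow cap, upright in a well of the white storage rack. Body 25 mm wide, 40 high; cap 19 wide up to 52; thin spout up to 68 mm; 20 to 45 g. Origin: centre of its underside. Rack: 158 x 48 mm, 14 mm high, well floors 4 mm above the bench; bottles in any order.
- black_bottle: dropper bottle with black cap, upright in a well of the white storage rack. Body 25 mm wide, 40 high; cap 19 wide up to 52; thin spout up to 68 mm; 20 to 45 g. Origin: centre of its underside. Rack as for the blue bottle.
- red_bottle: dropper bottle with red cap, upright in a well of the white storage rack. Body 25 mm wide, 40 high; cap 19 wide up to 52; thin spout up to 68 mm; 20 to 45 g. Origin: centre of its underside. Rack as for the blue bottle. It is not needed and stays in its well.
- blue_cup: round blue cup fixed on the tray, for the bottle with the blue cap. Inside 37 mm wide at the floor, 43 at the rim (outside 49); 14 mm high, bottom 4 mm thick: a standing bottle's underside is 4 mm above the origin. Origin: centre of its underside, 6 mm above the bench. The cups stand in one row 55 mm apart along the tray's y axis, in any order.
- yellow_cup: round yellow cup fixed on the tray, for the bottle with the yellow cap. Inside 37 mm wide at the floor, 43 at the rim (outside 49); 14 mm high, bottom 4 mm thick: a standing bottle's underside is 4 mm above the origin. Origin: centre of its underside, 6 mm above the bench. The cups stand in one row 55 mm apart along the tray's y axis, in any order.
- black_cup: round black cup fixed on the tray, for the bottle with the black cap. Inside 37 mm wide at the floor, 43 at the rim (outside 49); 14 mm high, bottom 4 mm thick: a standing bottle's underside is 4 mm above the origin. Origin: centre of its underside, 6 mm above the bench. The cups stand in one row 55 mm apart along the tray's y axis, in any order.
- tile: white tile 100 x 40 x 10 mm, 30 to 55 g, three printed rings, lowest of three in the dispenser, level, underside 18 mm above the bench. Origin: centre of its underside; x along its length, y across, z up. Its -x end sticks 36 mm out of the slot: pinch it there across its width from above and draw it level 70 mm or more towards its -x (about 2 N); the tiles above drop behind it.
- dispenser: tile dispenser fixed on the left bench: blue foot, clear walls 62 mm high, three white tiles stacked in it. Origin: on the bench under the magazine's middle; the lowest tile comes out towards its -x. Front wall's face at x = -55 mm, slot 18 to 31 mm above the bench; a 26 mm wide tongue under the tile's end reaches to x = -96 mm, top 18 mm above the bench.
- work_tray: grey tray fixed on the right bench, plate 145 x 184 mm, 6 mm thick. Origin: on the bench under the middle of its dark grey bay; x towards the cups (row at x = 78 mm), y along the row. Bay 50 (x) by 110 mm (y), floor 6 mm up: 5 mm high bar at each end, 4 mm high lug, 22 long, at the middle of each long side. The tile lies along y, either end first.

How it is judged:
By the outcome, as a careful person would: the job done as asked, in the order asked, and still so for the second after the job is handed in, with the robot touching nothing.
It also fails if it takes over 120 s, if anything falls off the work surface, if the arm or the gripper's body presses on something with over 40 N, if the wrist force passes 120 N, or if a joint passes its speed limit or range.

## Working session

There is one attempt and no reset: what is moved stays moved. The work goes in short steps, Python scripts to look and compute and a shell command to move; the robot and the scene stay as the last step left them, time stands still between calls to the robot, and variables do not carry over. Pictures are saved under pics/ and viewed, at most 14 in all, crops included, and the job is handed in when it is done.

```bash
mkdir -p pics; python3 - <<'E'
from bench import ctrl
import cv2
s=ctrl.get_state(); print({k:s[k] for k in("time","position","tool_rot","grip_width","ft_force")})
import numpy as np
for n in("scene","top"):
    im,d=ctrl.get_image(n); cv2.imwrite(f"pics/{n}0.png",im); np.save(f"pics/{n}0.npy",d)
    print(ctrl.camera_info(n))
E
```

```text
{'time': 0.0, 'position': array([ 0.26703402, -0.59202692,  0.22147412]), 'tool_rot': array([-3.06954211e+00, -6.60430109e-01,  7.60529599e-04]), 'grip_width': 1.004530432596629, 'ft_force': array([ 0.27170958,  0.58693016, -0.17205241])}
{'intrinsics': array([[457.58448833,   0.        , 324.69251012],
       [  0.        , 457.58448833, 240.89240424],
       [  0.        ,   0.        ,   1.        ]]), 'R': array([[-0.74851639, -0.66307189,  0.00767357],
       [-0.33614935,  0.36944033, -0.86632411],
       [ 0.57160023, -0.65103726, -0.49942332]]), 't': array([0.38259367, 0.20617228, 0.65554591])}
{'intrinsics': array([[518.35636309,   0.        , 318.88819438],
       [  0.        , 518.35636309, 227.32329987],
       [  0.        ,   0.        ,   1.        ]]), 'R': array([[-0.00182073, -0.99998287,  0.00556197],
       [-0.99586942,  0.00130827, -0.09078764],
       [ 0.09077881, -0.0057043 , -0.99585474]]), 't': array([0.01939735, 0.49895905, 1.16899841])}
```

View pics/top0.png

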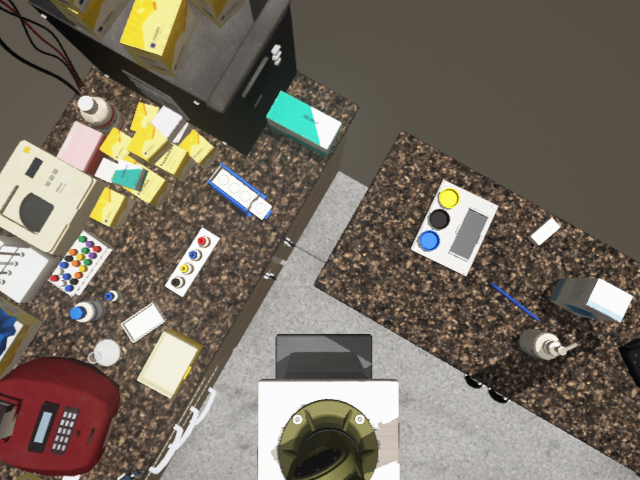

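View pics/scene0.png

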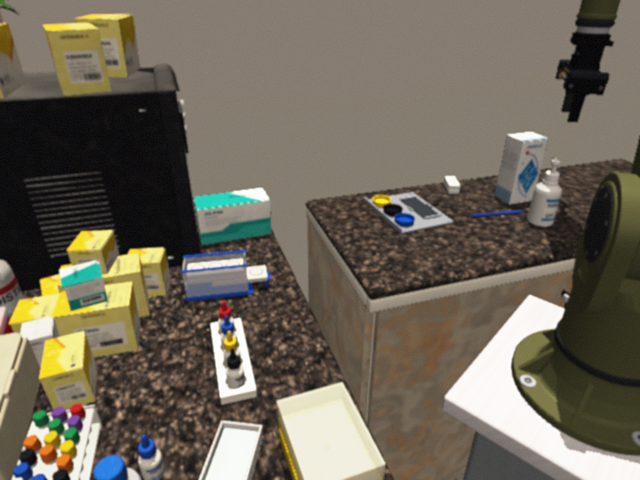

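The top view shows the dispenser at about (240,192), with the tile end at (260,208). The rack runs from (205,240) to (177,283) in the order red, blue, yellow, black. The tray cups are yellow (448,198), black (439,218) and blue (429,240), with the bay at (470,232). Next I'll zoom in to measure.

```bash
cat > h.py <<'E'
import numpy as np,cv2
from bench import ctrl
def ray(n,u,v,z):
    "world point on plane z seen at pixel u,v"
    c=ctrl.camera_info(n); R,t=c["R"],c["t"]
    d=R.T@np.linalg.solve(c["intrinsics"],[u,v,1.]); o=-R.T@t
    return o+d*(z-o[2])/d[2]
def cloud(n,d):
    "world XYZ for every pixel"
    c=ctrl.camera_info(n); v,u=np.mgrid[:480,:640]
    p=np.stack([u,v,np.ones_like(u)],-1)@np.linalg.inv(c["intrinsics"]).T*d[...,None]
    return (p-c["t"])@c["R"]
E
python3 - <<'E'
from h import *
im=cv2.imread("pics/top0.png"); P=cloud("top",np.load("pics/top0.npy"))
a=cv2.resize(im[155:300,155:285],None,fx=4,fy=4,interpolation=cv2.INTER_CUBIC)[:580,:400*1]
a=cv2.resize(im[155:305,160:285],(400,480),interpolation=cv2.INTER_CUBIC)
b=cv2.resize(im[170:290,400:500],(400,480),interpolation=cv2.INTER_CUBIC)
cv2.imwrite("pics/z.png",np.hstack([a,b]))
hsv=cv2.cvtColor(im,cv2.COLOR_BGR2HSV)
for nm,lo,hi in(("yel",(20,120,120),(35,255,255)),("blu",(100,120,100),(125,255,255)),("red",(0,150,100),(8,255,255)),("blk",(0,0,0),(179,255,45))):
    for (x0,x1,y0,y1) in((165,220,228,297),(410,465,180,255)):
        m=cv2.inRange(hsv,lo,hi)[y0:y1,x0:x1]
        n,l,s,c=cv2.connectedComponentsWithStats(m)
        for i in range(1,n):
            if s[i,4]>25:
                w=l==i; q=P[y0:y1,x0:x1][w]
                print(nm,s[i,4],np.round(c[i]+[x0,y0],1),np.round(np.median(q,0),4),np.round(np.percentile(q[:,2],[5,95]),3))
E
```

```text
yel 47 [183.7 267.9] [0.4058 0.318  0.0564] [0.049 0.068]
yel 329 [448.9 197.5] [ 0.5691 -0.2853  0.0119] [0.008 0.021]
blu 43 [192.3 254.1] [0.4367 0.2995 0.0554] [0.052 0.071]
blu 325 [428.9 240.2] [ 0.4701 -0.2365  0.0112] [0.007 0.021]
red 43 [201.1 240.4] [0.467  0.2809 0.0561] [0.051 0.07 ]
blk 66 [442.6 216.4] [ 0.5299 -0.2717  0.0162] [0.01  0.022]
```

View pics/z.png

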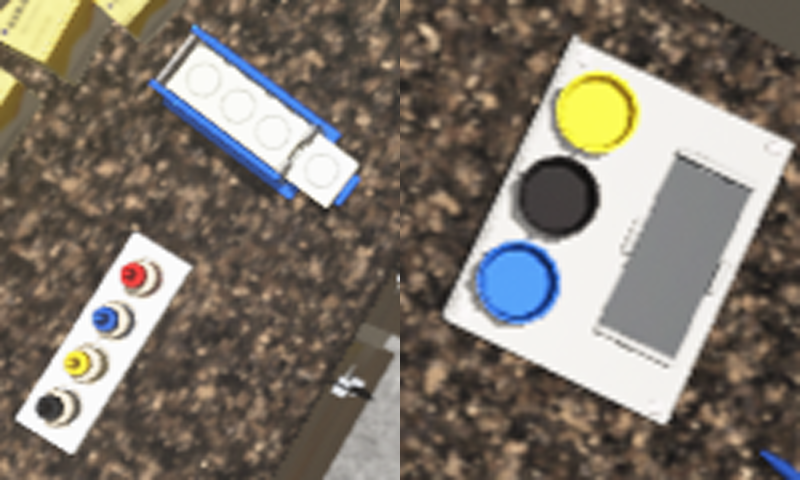

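The crop (×3.2 left, ×4 right) gives these positions:
- **Dispenser:** the tile end sticks out at about (265,208), with the tongue at (268,214).
- **Rack:** the order is red, blue, yellow, black, with black at the bottom left.
- **Tray:** cups and bay are clear, with the bay's long axis parallel to the cup row.

Now I'll fit the outlines.

```bash
python3 - <<'E'
from h import *
im=cv2.imread("pics/top0.png"); hsv=cv2.cvtColor(im,cv2.COLOR_BGR2HSV)
def fit(m,z,off,nm):
    "world minAreaRect of the largest blob, outline at pixel edges"
    m=cv2.resize(m,None,fx=8,fy=8,interpolation=cv2.INTER_CUBIC)>127
    cs,_=cv2.findContours(m.astype(np.uint8),cv2.RETR_EXTERNAL,cv2.CHAIN_APPROX_NONE)
    c=max(cs,key=cv2.contourArea)[:,0]
    px=(c+.5)/8-.5+off
    w=np.array([ray("top",*p,z)[:2] for p in px])
    r=cv2.minAreaRect((w*1000).astype(np.float32)); bp=np.round(cv2.boxPoints(r),1)
    print(nm,"c",np.round(r[0],1),"size",np.round(r[1],1),"ang",round(r[2],1),"box",bp.tolist())
    return w
def sub(x0,x1,y0,y1,lo,hi): return cv2.inRange(hsv,lo,hi)[y0:y1,x0:x1]
fit(sub(160,225,225,300,(0,0,120),(179,40,255)),.014,[160,225],"rack")
fit(sub(405,500,175,280,(0,0,165),(179,45,255)),.006,[405,175],"tray")
fit(sub(452,495,200,265,(90,0,70),(130,60,165)),.006,[452,200],"bay")
fit(sub(205,290,160,225,(0,0,180),(179,40,255)),.028,[205,160],"tile+magazine")
fit(sub(250,275,195,221,(0,0,175),(179,40,255)),.028,[250,195],"tile end")
for nm,x0,x1,y0,y1,lo,hi in(("yel",430,465,180,212,(20,120,60),(35,255,255)),("blu",410,445,225,255,(100,120,60),(125,255,255)),("blk",422,455,203,235,(0,0,0),(179,255,75))):
    w=fit(sub(x0,x1,y0,y1,lo,hi),.020,[x0,y0],nm)
    print((cv2.fitEllipse((w*1000).astype(np.float32))))
# capped bottles: blob centre at cap height
for nm,lo,hi in(("yel",(20,120,100),(35,255,255)),("blu",(100,120,80),(125,255,255)),("red",(0,150,80),(8,255,255)),("blk",(0,0,0),(179,255,60))):
    m=sub(168,212,230,293,lo,hi); n,l,s,c=cv2.connectedComponentsWithStats(m); i=1+np.argmax(s[1:,4])
    print(nm,s[i],c[i]+[168,230],ray("top",*(c[i]+[168,230]),.055))
E
```

```text
rack c [421.3 310.2] size [ 53.6 162.3] ang 58.2 box [[338.20001220703125, 330.1000061035156], [476.20001220703125, 244.60000610351562], [504.5, 290.20001220703125], [366.5, 375.70001220703125]]Traceback (most recent call last):
  File "<stdin>", line 15, in <module>
  File "<stdin>", line 9, in fit
  File "h.py", line 5, in ray
    c=ctrl.camera_info(n); R,t=c["R"],c["t"]
ValueError: time passes only in moves, steps and waits
```

```bash
sed -i 's/^def ray/import functools\n@functools.lru_cache\ndef info(n): return ctrl.camera_info(n)\ndef ray/; s/c=ctrl.camera_info(n)/c=info(n)/' h.py
cat > fit.py <<'E'
from h import *
def fit(hsv,z,nm,x0,x1,y0,y1,lo,hi):
    "world minAreaRect of the largest blob, outline at pixel edges"
    m=cv2.inRange(hsv,lo,hi)[y0:y1,x0:x1]
    m=cv2.resize(m,None,fx=8,fy=8,interpolation=cv2.INTER_LINEAR)>127
    cs,_=cv2.findContours(m.astype(np.uint8),cv2.RETR_EXTERNAL,cv2.CHAIN_APPROX_NONE)
    px=(max(cs,key=cv2.contourArea)[:,0]+.5)/8-.5+[x0,y0]
    w=np.array([ray("top",*p,z)[:2] for p in px])
    r=cv2.minAreaRect((w*1000).astype(np.float32))
    print(nm,"c",np.round(r[0],1),"size",np.round(r[1],1),"ang",round(r[2],1),"box",np.round(cv2.boxPoints(r)).astype(int).tolist())
    return w
E
python3 - <<'E'
from fit import *
im=cv2.imread("pics/top0.png"); hsv=cv2.cvtColor(im,cv2.COLOR_BGR2HSV)
fit(hsv,.014,"rack",160,225,225,300,(0,0,120),(179,40,255))
fit(hsv,.006,"tray",405,500,175,280,(0,0,165),(179,45,255))
fit(hsv,.006,"bay",452,495,200,265,(90,0,70),(130,60,165))
fit(hsv,.006,"bay2",452,495,200,265,(0,0,90),(179,60,170))
fit(hsv,.028,"tile+mag",205,290,160,225,(0,0,180),(179,40,255))
fit(hsv,.028,"tile end",254,275,198,221,(0,0,175),(179,40,255))
for nm,*a in(("yel",430,465,180,212,(20,120,60),(35,255,255)),("blu",410,445,225,255,(100,120,60),(125,255,255)),("blk",422,455,203,235,(0,0,0),(179,255,75))):
    w=fit(hsv,.020,nm,*a)
for nm,lo,hi in(("yel",(20,120,100),(35,255,255)),("blu",(100,120,80),(125,255,255)),("red",(0,150,80),(8,255,255)),("blk",(0,0,0),(179,255,60))):
    m=cv2.inRange(hsv,lo,hi)[230:293,168:212]; n,l,s,c=cv2.connectedComponentsWithStats(m); i=1+np.argmax(s[1:,4])
    print(nm,s[i],ray("top",*(c[i]+[168,230]),.055))
E
```

```text
rack c [421.3 310.2] size [ 53.6 162.3] ang 58.2 box [[338, 330], [476, 245], [504, 290], [366, 376]]
tray c [ 501.1 -297.9] size [145.9 186.2] ang 63.8 box [[385, -322], [552, -404], [617, -274], [450, -191]]
bay c [ 485.4 -330.7] size [ 49.9 110.9] ang 63.7 box [[425, -329], [524, -378], [546, -333], [447, -284]]
bay2 c [ 485.5 -330.8] size [ 52.  112.7] ang 63.8 box [[423, -329], [525, -379], [548, -332], [446, -283]]
tile+mag c [576.6 196. ] size [148.4  42.7] ang 53.0 box [[515, 150], [549, 124], [638, 242], [604, 268]]
tile end c [543.8 153.7] size [41.6 42.1] ang 54.4 box [[515, 149], [549, 125], [573, 158], [539, 183]]
yel c [ 568.3 -283.3] size [48.7 46.5] ang 89.9 box [[545, -308], [592, -308], [592, -259], [545, -259]]
blu c [ 469.6 -234.8] size [46.8 47.7] ang 44.3 box [[436, -234], [470, -268], [503, -236], [470, -201]]
blk c [ 519.4 -259. ] size [43.7 46.3] ang 88.8 box [[496, -280], [542, -281], [543, -238], [497, -237]]
yel [12 35  8  7 47] [0.40601553 0.31869525 0.055     ]
blu [21 21  8  7 43] [0.4367128  0.30032904 0.055     ]
red [30  7  7  8 43] [0.46703178 0.28138445 0.055     ]
blk [ 4 50  5  5 16] [0.37504344 0.33999595 0.055     ]
```

```bash
cat >> h.py <<'E'
def yaw(s):
    from scipy.spatial.transform import Rotation as Q
    return Q.from_rotvec(s["tool_rot"]).as_matrix()
def go(x,y,z,psi):
    "shift in tool axes (mm) and turn about tool z (deg) to reach target"
    s=ctrl.get_state(); M=yaw(s); d=M.T@(np.array([x,y,z])-s["position"])
    a=np.degrees(np.arctan2(M[1,0],M[0,0]))
    print("t",round(s["time"],2),"pos",np.round(s["position"],4),"yaw",round(a,2),"tilt",np.round(M[:2,2],4),"shift mm",np.round(d*1000,1),"turn",round((a-psi+180)%360-180,1),"f",np.round(s["ft_force"],1),"grip",round(s["grip_width"]*87,1),round(float(s["grip_force"]),1))
E
python3 - <<'E'
from fit import *
im=cv2.imread("pics/top0.png"); hsv=cv2.cvtColor(im,cv2.COLOR_BGR2HSV)
r=[ray("top",160+(u+.5)/3.2-.5,155+(v+.5)/3.2-.5,z)[:2]*1000 for u,v,z in((204,80,.048),(238,107,.048),(273,132,.048),(321,170,.028))]
print(np.round(r,1)); d=r[0]-r[2]; print(np.degrees(np.arctan2(d[1],d[0]))); d=r[1]-r[3]; print(np.degrees(np.arctan2(d[1],d[0])),np.hypot(*d))
fit(hsv,.018,"foot",200,285,155,225,(100,110,60),(125,255,255))
P=cloud("top",np.load("pics/top0.npy")); print("tile-end z",np.median(P[205:212,257:264,2]),"mag z",np.median(P[184:193,230:240,2]))
print(ctrl.get_state()["position"],ctrl.get_state()["position"]); go(.5,.1,.15,53.3)
E
```

```text
[[605.4 235. ]
 [586.1 210.7]
 [568.2 185.7]
 [543.7 153.8]]
52.90597605933859
53.31272376379845 70.9259003652466
foot c [567.8 227.4] size [135.2  12.7] ang 52.6 box [[522, 178], [532, 170], [614, 277], [604, 285]]
tile-end z 0.02812703614517513 mag z 0.04793508490603192
[ 0.26705589 -0.59204972  0.22157079] [ 0.26705589 -0.59204972  0.22157079]
t 0.1 pos [ 0.2671 -0.592   0.2216] yaw 24.28 tilt [-0.0008  0.0015] shift mm [ 497.  -534.9   72.5] turn -29.0 f [-0.7  1.  -0.3] grip 87.4 0.0
```

```bash
python3 -m handwheel '[[0.087,0,0,-0.06,0,0,0],[0.087,0.026,-0.0105,0,0,0,0],[0.087,0.052,-0.021,0,0,0,0],[0.087,0.052,-0.021,0,0,0,0],[0.087,0.052,-0.021,0,0,0,0],[0.087,0.052,-0.021,0.02,0,0,0],[0.087,0.052,-0.021,0.03,0,0,0],[0.087,0.026,-0.0105,0.03,0,0,0]]' 20; python3 -c "
from h import *
go(.5415,.1507,.15,53)"
```

```text
time: 1.1
position: [0.5017, -0.3462, 0.2021]
tool_rot: [-3.069, -0.668, -0.002]
ft_force: [-0.1, -0.5, -0.7]
grip_width: 0.998
grip_force: 0.0
t 1.1 pos [ 0.5017 -0.3462  0.2021] yaw 24.56 tilt [0.0009 0.0013] shift mm [ 242.7 -435.3   52.7] turn -28.4 f [-0.1 -0.5 -0.7] grip 86.8 0.0
```

```bash
python3 -m handwheel '[[0.087,0.03,-0.0544,0,0,0,0],[0.087,0.03,-0.0544,0.006,0,0,0],[0.087,0.03,-0.0544,0.007,0,0,0],[0.087,0.03,-0.0544,0.007,0,0,0],[0.087,0.03,-0.0544,0.007,0,0,0],[0.087,0.03,-0.0544,0.007,0,0,0],[0.087,0.03,-0.0544,0.007,0,0,0],[0.087,0.03,-0.0544,0.007,0,0,0],[0.087,0,0,0,0,0,-9.5],[0.087,0,0,0,0,0,-9.5],[0.087,0,0,0,0,0,-9.5],[0.087,0,0,0,0,0,0]]'; python3 -c "
from h import *
go(.5415,.1507,.018,53)"
```

```text
time: 2.6
position: [0.5387, 0.1451, 0.1546]
tool_rot: [-2.815, -1.394, 0.001]
ft_force: [0.2, 0.2, -0.0]
grip_width: 0.999
grip_force: 0.0
t 2.6 pos [0.5387 0.1451 0.1546] yaw 52.68 tilt [-0.0008 -0.0001] shift mm [  6.2  -1.  136.6] turn -0.3 f [ 0.2  0.2 -0. ] grip 87.0 0.0
```

```bash
python3 - <<'E'
from h import *
P=cloud("top",np.load("pics/top0.npy"))[160:225,205:290].reshape(-1,3)
u=np.array([.602,.799]);v=np.array([-.799,.602])
q=(P[:,:2]-[.586,.211])
x=q@u*1000;y=q@v*1000
for lo,hi in((-105,-97),(-97,-92),(-92,-80),(-80,-70),(-70,-66),(-66,-62),(-62,-58),(-58,-50)):
    k=(x>lo)&(x<hi); print(lo,hi,[(b,int(np.median(P[k&(y>b)&(y<b+6),2])*1e3)) for b in range(-48,48,6) if (k&(y>b)&(y<b+6)).any()])
E
```

```text
-105 -97 [(-48, 0), (-42, 0), (-36, 0), (-30, 0), (-24, -1), (-18, 0), (-12, 0), (-6, 0), (0, 0), (6, 0), (12, 0), (18, 0)]
-97 -92 [(-48, 0), (-42, 0), (-36, 0), (-30, 0), (-24, 0), (-18, 1), (-12, 2), (-6, 13), (0, 14), (6, 16), (12, 0), (18, 1), (24, 3)]
-92 -80 [(-48, -1), (-42, 0), (-36, -1), (-30, 0), (-24, 1), (-18, 25), (-12, 26), (-6, 26), (0, 26), (6, 27), (12, 25), (18, 1), (24, 0), (30, 0)]
-80 -70 [(-48, 0), (-42, 0), (-36, 0), (-30, 0), (-24, 3), (-18, 27), (-12, 26), (-6, 25), (0, 27), (6, 29), (12, 27), (18, 0), (24, 0), (30, 0), (36, 0), (42, 0)]
-70 -66 [(-48, 0), (-42, 0), (-36, 0), (-30, 0), (-24, 16), (-18, 26), (-12, 29), (-6, 28), (0, 27), (6, 26), (12, 26), (18, 2), (24, -1), (30, 0), (36, -1), (42, 1)]
-66 -62 [(-48, 0), (-42, 0), (-36, 0), (-30, 0), (-24, 3), (-18, 29), (-12, 28), (-6, 30), (0, 27), (6, 27), (12, 28), (18, 1), (24, -1), (30, 0), (36, -1), (42, -1)]
-62 -58 [(-48, 0), (-42, 0), (-36, -2), (-30, 4), (-24, 14), (-18, 29), (-12, 28), (-6, 29), (0, 27), (6, 28), (12, 27), (18, 6), (24, 3), (30, 0), (36, 0), (42, -2)]
-58 -50 [(-48, 0), (-42, -1), (-36, 0), (-30, 4), (-24, 39), (-18, 39), (-12, 30), (-6, 29), (0, 28), (6, 38), (12, 34), (18, 34), (24, 5), (30, 0), (36, -1), (42, -2)]
```

```bash
python3 -m handwheel '[[0.07,0.0041,-0.0006,0.03,0,0,-0.3],[0.07,0,0,0.04,0,0,0],[0.07,0,0,0.035,0,0,0],[0.07,0,0,0.02,0,0,0],[0.07,0,0,0.0085,0,0,0],[0.07,0,0,0,0,0,0]]'; python3 - <<'E'
from h import *
go(.5407,.1487,.019,53)
im,d=ctrl.get_image("scene"); cv2.imwrite("pics/s1.png",cv2.resize(im[190:330,160:340],None,fx=4,fy=4))
E
```

```text
time: 3.35
position: [0.5413, 0.149, 0.0218]
tool_rot: [2.811, 1.403, 0.0]
ft_force: [0.4, -0.4, 0.3]
grip_width: 0.802
grip_force: 0.0
t 3.35 pos [0.5413 0.149  0.0218] yaw 53.04 tilt [0.0003 0.0001] shift mm [-0.6 -0.3  2.8] turn 0.0 f [ 0.4 -0.4  0.3] grip 69.8 0.0
```

View pics/s1.png

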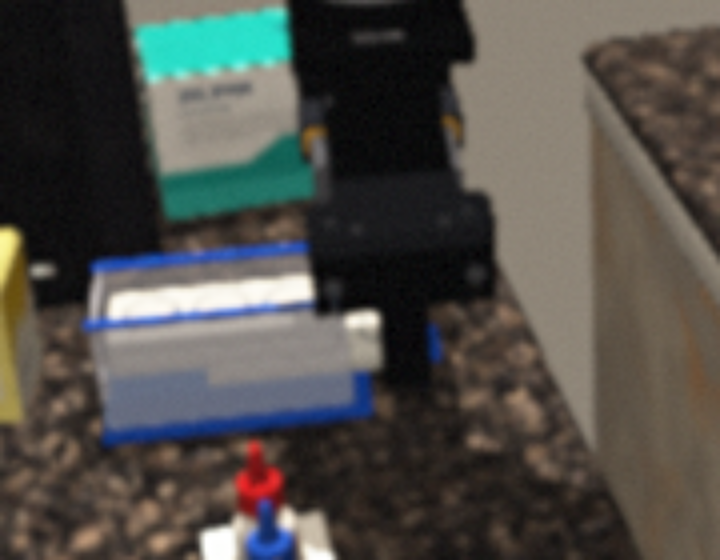

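The scene view shows the near finger standing beside the exposed tile end, around crop pixel (405,340). It is clear of the wall, whose corner is near (365,390). I'll lower slightly and pinch.

```bash
python3 -m handwheel '[[0.07,-0.0005,0,0.0028,0,0,0],[0.03,0,0,0,0,0,0],[0.03,0,0,0,0,0,0],[0.03,0,0,0,0,0,0],[0.03,0,0,0,0,0,0],[0.03,0,0,0,0,0,0]]' 30; python3 -c "
from h import *
go(.5407,.1487,.019,53)"
```

```text
time: 4.15
position: [0.5407, 0.1484, 0.0188]
tool_rot: [2.81, 1.404, -0.0]
ft_force: [0.8, -0.4, 0.7]
grip_width: 0.455
grip_force: 30.0
t 4.15 pos [0.5407 0.1484 0.0188] yaw 53.08 tilt [-0.     -0.0002] shift mm [ 0.2 -0.1 -0.2] turn 0.1 f [ 0.8 -0.4  0.7] grip 39.5 30.0
```

```bash
python3 -m handwheel '[[0.03,-0.004,0,0,0,0,0],[0.03,-0.01,0,0,0,0,0],[0.03,-0.012,0,0,0,0,0],[0.03,-0.012,0,0,0,0,0],[0.03,-0.012,0,0,0,0,0],[0.03,-0.012,0,0,0,0,0],[0.03,-0.012,0,0,0,0,0],[0.03,-0.012,0,0,0,0,0],[0.03,-0.01,0,0,0,0,0],[0.03,-0.004,0,0,0,0,0],[0.03,0,0,0,0,0,0]]'; python3 - <<'E'
from h import *
go(.4716,-.316,.2,-26.2)
im,d=ctrl.get_image("scene"); cv2.imwrite("pics/s2.png",cv2.resize(im[190:330,160:340],None,fx=4,fy=4))
E
```

```text
time: 5.52
position: [0.4804, 0.0681, 0.0187]
tool_rot: [2.811, 1.403, -0.001]
ft_force: [-0.3, -0.6, 0.4]
grip_width: 0.456
grip_force: 30.0
t 5.53 pos [0.4804 0.0681 0.0187] yaw 53.06 tilt [-0.0002 -0.0004] shift mm [-312.4  223.8 -181.1] turn 79.3 f [-0.3 -0.6  0.4] grip 39.7 30.0
```

View pics/s2.png

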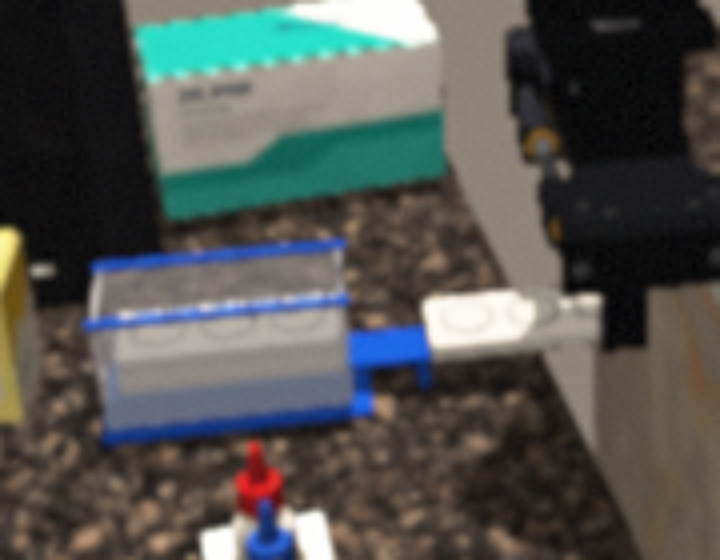

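The scene view shows the tile fully out and level, from (425,320) to (600,320) in the crop. The upper tiles have dropped in the magazine.

```bash
python3 -m handwheel '[[0.03,0,0,-0.02,0,0,0],[0.03,0,0,-0.05,0,0,0],[0.03,0,0,-0.05,0,0,0],[0.03,0,0,-0.01,0,0,8],[0.03,0,0,0,0,0,10],[0.03,0,0,0,0,0,10],[0.03,0,0,0,0,0,10],[0.03,0,0,0,0,0,10],[0.03,0,0,0,0,0,10],[0.03,0,0,0,0,0,10],[0.03,0,0,0,0,0,10],[0.03,0,0,0,0,0,1.3]]'; python3 -c "
from h import *
go(.4531,-.3148,.12,-26.2)"
```

```text
time: 7.08
position: [0.4806, 0.0689, 0.1487]
tool_rot: [-3.06, 0.71, 0.0]
ft_force: [0.3, -0.2, 0.3]
grip_width: 0.46
grip_force: 30.0
t 7.08 pos [0.4806 0.0689 0.1487] yaw -26.13 tilt [-0.0002  0.0001] shift mm [144.3 356.6  28.6] turn 0.1 f [ 0.3 -0.2  0.3] grip 40.0 30.0
```

```bash
python3 -m handwheel '[[0.03,0.008,0.02,0,0,0,0],[0.03,0.018,0.0446,0,0,0,0],[0.03,0.018,0.0446,0,0,0,0],[0.03,0.018,0.0446,0,0,0,0],[0.03,0.018,0.0446,0,0,0,0],[0.03,0.018,0.0446,0,0,0,0],[0.03,0.018,0.0446,0,0,0,0],[0.03,0.018,0.0446,0,0,0,0.1],[0.03,0.0103,0.0242,0.02,0,0,0],[0.03,0,0,0.02,0,0,0],[0.03,0,0,0.03,0,0,0],[0.03,0,0,0,0,0,0]]'; python3 - <<'E'
from fit import *
go(.4531,-.3148,.0085,-26.2)
im,d=ctrl.get_image("scene"); cv2.imwrite("pics/s3.png",cv2.resize(im[150:270,340:480],None,fx=5,fy=5))
E
```

```text
time: 8.57
position: [0.4509, -0.3136, 0.0764]
tool_rot: [-3.058, 0.711, 0.008]
ft_force: [-0.1, -0.0, -0.7]
grip_width: 0.455
grip_force: 30.0
t 8.57 pos [ 0.4509 -0.3136  0.0764] yaw -26.17 tilt [-0.0045  0.0034] shift mm [ 2.9  0.1 67.9] turn 0.0 f [-0.1 -0.  -0.7] grip 39.6 30.0
```

View pics/s3.png

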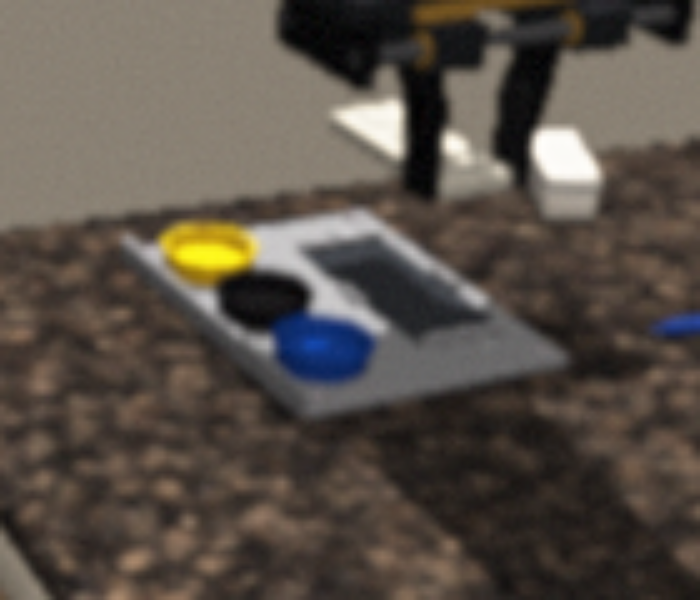

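The tile is held aligned above the bay, spanning crop pixels (330,110) to (505,185). The white block at (565,170) is a separate object. Next I'll descend.

```bash
python3 -m handwheel '[[0.03,0.0029,0,0.02,0,0,0],[0.03,0,0,0.02,0,0,0],[0.03,0,0,0.015,0,0,0],[0.03,0,0,0.006,0,0,0],[0.03,0,0,0,0,0,0],[0.03,0,0,0,0,0,0]]'; python3 -c "
from h import *
go(.4531,-.3148,.0085,-26.2)"
```

```text
time: 9.38
position: [0.4557, -0.3167, 0.0185]
tool_rot: [3.059, -0.715, 0.002]
ft_force: [0.7, -1.0, 0.1]
grip_width: 0.458
grip_force: 30.0
t 9.38 pos [ 0.4557 -0.3167  0.0185] yaw -26.31 tilt [ 0.0011 -0.0009] shift mm [-3.2 -0.5 10. ] turn -0.1 f [ 0.7 -1.   0.1] grip 39.8 30.0
```

```bash
python3 -m handwheel '[[0.03,-0.003,-0.0005,0.002,0,0,0],[0.03,0,0,0.003,0,0,0],[0.03,0,0,0.003,0,0,0],[0.03,0,0,0.0015,0,0,0],[0.03,0,0,0,0,0,0],[0.03,0,0,0,0,0,0]]'; python3 -c "
from h import *
go(.4531,-.3148,.0085,-26.2)"
```

```text
time: 10.12
position: [0.4528, -0.3145, 0.0083]
tool_rot: [3.059, -0.715, 0.0]
ft_force: [0.4, -0.0, -0.5]
grip_width: 0.455
grip_force: 30.0
t 10.12 pos [ 0.4528 -0.3145  0.0083] yaw -26.32 tilt [ 0.0001 -0.0001] shift mm [ 0.4  0.1 -0.2] turn -0.1 f [ 0.4 -0.  -0.5] grip 39.5 30.0
```

```bash
python3 -m handwheel '[[0.03,0,0,0.001,0,0,0],[0.03,0,0,0,0,0,0],[0.06,0,0,0,0,0,0],[0.06,0,0,0,0,0,0],[0.06,0,0,0,0,0,0],[0.06,0,0,-0.01,0,0,0],[0.06,0,0,-0.04,0,0,0],[0.06,0,0,-0.06,0,0,0],[0.06,-0.03,-0.06,-0.03,0,0,0],[0.06,-0.03,-0.06,0,0,0,0],[0.06,-0.03,-0.06,0,0,0,0],[0.06,0,0,0,0,0,0]]'; python3 - <<'E'
from fit import *
im,d=ctrl.get_image("top"); cv2.imwrite("pics/t4.png",cv2.resize(im[160:300,390:520],None,fx=4,fy=4))
hsv=cv2.cvtColor(im,cv2.COLOR_BGR2HSV)
P=cloud("top",d); print("z",np.median(P[228:236,466:474,2]))
go(.4215,.3095,.15,148)
E
```

```text
time: 11.62
position: [0.4525, -0.1272, 0.144]
tool_rot: [-3.062, 0.701, -0.002]
ft_force: [-0.1, -0.7, 1.3]
grip_width: 0.692
grip_force: 0.0
z 0.5496013677448642
t 11.68 pos [ 0.4524 -0.1305  0.1438] yaw -26.03 tilt [ 0.0014 -0.0015] shift mm [-220.8 -381.8   -6.9] turn -174.0 f [-0.2 -1.   0.6] grip 60.3 0.0
```

View pics/t4.png

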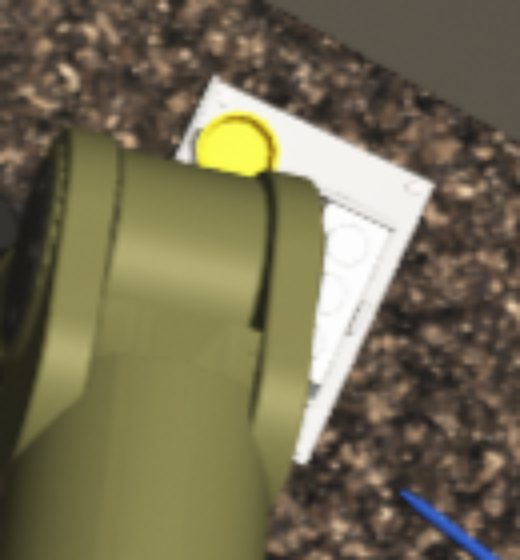

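The top view shows the tile lying in the bay, parallel to it. The arm hides half, so I'll check it fully from the rack. Now I'll turn the tool.

```bash
python3 -m handwheel '[[0.06,0,0,0,0,0,-10.5],[0.06,0,0,0,0,0,-10.5],[0.06,0,0,0,0,0,-10.5],[0.06,0,0,0,0,0,-10.5],[0.06,0,0,0,0,0,-10.5],[0.06,0,0,0,0,0,-10.5],[0.06,0,0,0,0,0,-10.5],[0.06,0,0,0,0,0,-10.5],[0.06,0,0,0,0,0,-10.5],[0.06,0,0,0,0,0,-10.5],[0.06,0,0,0,0,0,-10.5],[0.06,0,0,0,0,0,-10.5]]'; python3 -m handwheel '[[0.06,0,0,0,0,0,-10],[0.06,0,0,0,0,0,-10],[0.06,0,0,0,0,0,-10],[0.06,0,0,0,0,0,-10],[0.06,0,0,0,0,0,-8],[0.06,0,0,0,0,0,0]]' >/dev/null; python3 - <<'E'
from fit import *
im,d=ctrl.get_image("top"); hsv=cv2.cvtColor(im,cv2.COLOR_BGR2HSV)
cv2.imwrite("pics/t5.png",im)
go(.4215,.3095,.15,148)
print(ctrl.get_state()["joint_positions"].round(2))
# cap + spout positions, compare with row line
im=cv2.imread("pics/top0.png"); s=ctrl
for n,f in(("scene","pics/scene0.png"),):
    h=cv2.cvtColor(cv2.imread(f),cv2.COLOR_BGR2HSV)[298:395,205:260]
    for nm,lo,hi in(("yel",(20,120,60),(35,255,255)),("blu",(100,120,50),(125,255,255)),("red",(0,150,60),(8,255,255)),("red2",(172,150,60),(179,255,255)),("blk",(0,0,0),(179,255,50))):
        k,l,st,c=cv2.connectedComponentsWithStats(cv2.inRange(h,lo,hi)); 
        if k>1:
            i=1+np.argmax(st[1:,4]); print(nm,st[i],ray(n,*(c[i]+[205,298]),.053))
E
```

```text
time: 13.18
position: [0.4519, -0.1344, 0.1431]
tool_rot: [2.022, 2.404, -0.0]
ft_force: [0.3, 0.1, -0.5]
grip_width: 0.687
grip_force: 0.0
t 13.97 pos [ 0.4519 -0.1337  0.143 ] yaw 147.42 tilt [ 0.0003 -0.0003] shift mm [264.3 357.1  -7.2] turn -0.6 f [-0.4  0.2  1.5] grip 60.1 0.0
[ 0.67  0.02 -0.44  1.97  0.01  1.16  1.23]
yel [ 19  33  13  20 179] [0.40526356 0.32352287 0.053     ]
blu [ 17  18  11  18 114] [0.43723112 0.30413544 0.053     ]
red [ 14   2  12  19 102] [0.47070042 0.28331472 0.053     ]
red2 [16 14  8  7 14] [0.46084296 0.29034844 0.053     ]
blk [ 23  52  12  19 151] [0.37279894 0.34331891 0.053     ]
```

```bash
python3 -m handwheel '[[0.06,0.017,0.025,0,0,0,-1],[0.06,0.035,0.05,0,0,0,0],[0.06,0.035,0.05,0,0,0,0],[0.06,0.035,0.05,0,0,0,0],[0.06,0.035,0.05,0,0,0,0],[0.06,0.035,0.05,0,0,0,0],[0.06,0.035,0.05,0,0,0,0],[0.06,0.02,0.033,0,0,0,0],[0.06,0,0.015,0,0,0,0],[0.06,0,0,0,0,0,0]]'; python3 - <<'E'
from fit import *
go(.4367,.3006,.02,148.4)
im,d=ctrl.get_image("top"); hsv=cv2.cvtColor(im,cv2.COLOR_BGR2HSV)
fit(hsv,.016,"tile",452,495,200,265,(0,0,225),(179,60,255))
fit(hsv,.006,"tray",405,500,175,280,(0,0,165),(179,45,255))
a=cv2.resize(im[170:290,400:500],(500,600),interpolation=cv2.INTER_CUBIC); cv2.imwrite("pics/t6.png",a)
E
```

```text
time: 15.22
position: [0.4343, 0.3164, 0.1427]
tool_rot: [-0.845, -3.025, -0.001]
ft_force: [0.0, 0.5, -0.7]
grip_width: 0.689
grip_force: 0.0
t 15.22 pos [0.4343 0.3164 0.1427] yaw 148.79 tilt [-0.0011  0.001 ] shift mm [-10.5 -12.3 122.7] turn 0.4 f [ 0.   0.5 -0.7] grip 59.9 0.0
tile c [ 488.5 -338.2] size [ 99.8 152.5] ang 88.6 box [[411, -386], [563, -390], [566, -290], [413, -286]]
tray c [ 501.1 -297.9] size [145.9 186.2] ang 63.8 box [[385, -322], [552, -404], [617, -274], [450, -191]]
```

View pics/t6.png

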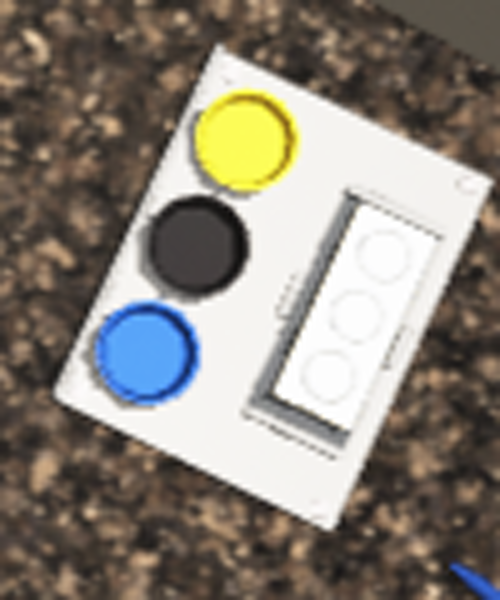

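The tile lies parallel in the bay, with rings at (383,255), (355,316) and (328,376). It sits toward the far end and right side, so I'll check its height and margins.

```bash
python3 - <<'E'
from h import *
R=[np.array([400+(u+.5)/5-.5,170+(v+.5)/5-.5]) for u,v in((383,255),(355,316),(328,376))]
ex=np.array([.4415,.897]);ey=np.array([-.897,.4415])
D=np.mean([ctrl.get_image("top")[1] for _ in range(4)],0); P=cloud("top",D)
for r in R:
    w=ray("top",*r,.016)[:2]-[.4854,-.3307]; u,v=r.round().astype(int)
    print(np.round([w@ex*1e3,w@ey*1e3],1),"z",P[v-2:v+3,u-2:u+3,2].mean().round(4))
q=P[190:275,440:500].reshape(-1,3);w=q[:,:2]-[.4854,-.3307];a=w@ex*1e3;b=w@ey*1e3
for y in range(-60,61,10):
    print(y,[round(float(np.median(q[(abs(b-y)<4)&(abs(a-x)<3),2]))*1e3,1) for x in(-30,-24,-15,-5,5,15,24,30)])
E
```

```text
[ -0.9 -33.2] z 0.017
[-1.  -1.6] z 0.0166
[-1.4 29.1] z 0.0288
-60 [6.0, 6.1, 6.4, 7.0, 6.1, 8.6, 6.9, 5.8]
-50 [5.5, 6.9, 15.5, 16.1, 15.0, 14.3, 7.4, 6.5]
-40 [6.0, 5.5, 16.0, 15.9, 17.1, 16.2, 6.4, 5.1]
-30 [6.5, 6.0, 16.3, 17.6, 17.1, 16.1, 6.5, 6.7]
-20 [6.0, 6.5, 16.4, 16.0, 16.9, 16.8, 5.8, 6.6]
-10 [7.2, 7.8, 16.5, 16.5, 16.6, 16.5, 5.6, 6.3]
0 [6.3, 9.3, 17.2, 16.9, 17.0, 16.7, 6.3, 10.2]
10 [7.0, 8.8, 15.8, 17.1, 16.3, 15.9, 6.9, 8.0]
20 [6.6, 6.8, 17.0, 17.0, 17.2, 15.7, 6.5, 7.4]
30 [6.6, 6.4, 16.2, 16.5, 16.7, 15.7, 6.5, 5.8]
40 [5.9, 6.9, 16.2, 16.9, 15.9, 15.7, 6.9, 6.3]
50 [6.2, 6.2, 6.6, 7.7, 8.5, 7.1, 6.3, 6.4]
60 [6.3, 6.5, 10.8, 9.2, 10.8, 9.6, 8.4, 5.4]
```

The tile is flat, with its top at 16–17 mm everywhere, and centred to about 2 mm. On to the blue bottle.

```bash
python3 -m handwheel '[[0.055,-0.0105,-0.0123,0,0,0,0.4],[0.055,0,0,0.02,0,0,0],[0.055,0,0,0.025,0,0,0],[0.055,0,0,0,0,0,0],[0.055,0,0,0,0,0,0]]'; python3 -c "
from h import *
go(.4367,.3006,.02,148.4)"
```

```text
time: 16.1
position: [0.4379, 0.2987, 0.0978]
tool_rot: [-0.859, -3.022, -0.0]
ft_force: [-0.5, 0.2, 0.7]
grip_width: 0.63
grip_force: 0.0
t 16.1 pos [0.4379 0.2987 0.0978] yaw 148.28 tilt [-0.0003  0.0002] shift mm [ 2.   1.  77.8] turn -0.1 f [-0.5  0.2  0.7] grip 54.8 0.0
```

```bash
python3 -m handwheel '[[0.055,0.002,0.001,0.01,0,0,0],[0.055,0,0,0.03,0,0,0],[0.055,0,0,0.025,0,0,0],[0.055,0,0,0.01,0,0,0],[0.055,0,0,0.0025,0,0,0],[0.055,0,0,0,0,0,0],[0.015,0,0,0,0,0,0],[0.015,0,0,0,0,0,0],[0.015,0,0,0,0,0,0],[0.015,0,0,0,0,0,0],[0.015,0,0,0,0,0,0]]' 15; python3 -c "
from h import *
go(.4367,.3006,.02,148.4)"
```

```text
time: 17.48
position: [0.4369, 0.3007, 0.0204]
tool_rot: [0.858, 3.022, 0.0]
ft_force: [0.2, 0.3, 0.9]
grip_width: 0.286
grip_force: 15.0
t 17.48 pos [0.4369 0.3007 0.0204] yaw 148.28 tilt [0.0004 0.0001] shift mm [ 0.1 -0.2  0.4] turn -0.1 f [0.2 0.3 0.9] grip 24.9 15.0
```

```bash
python3 -m handwheel '[[0.015,0,0,-0.01,0,0,0],[0.015,0,0,-0.04,0,0,0],[0.015,0,0,-0.06,0,0,0],[0.015,-0.018,-0.025,-0.01,0,0,0],[0.015,-0.036,-0.05,0,0,0,0],[0.015,-0.036,-0.05,0,0,0,0],[0.015,-0.036,-0.05,0,0,0,0],[0.015,-0.036,-0.05,0,0,0,0],[0.015,-0.036,-0.05,0,0,0,0],[0.015,-0.036,-0.05,0,0,0,0],[0.015,-0.036,-0.05,0,0,0,0],[0.015,-0.036,-0.05,0,0,0,0]]' >/dev/null;  python3 -m handwheel '[[0.015,-0.004,-0.0138,0,0,0,-5.5],[0.015,0,0,0,0,0,0],[0.015,0,0,0,0,0,0]]'; python3 -c "
from h import *
go(.470,-.2356,.0264,153.8)"
```

```text
time: 19.35
position: [0.47, -0.234, 0.1405]
tool_rot: [0.712, 3.06, 0.001]
ft_force: [-0.4, 0.7, -1.6]
grip_width: 0.284
grip_force: 15.0
t 19.35 pos [ 0.47   -0.234   0.1405] yaw 153.81 tilt [0.0002 0.0005] shift mm [ -0.7  -1.5 114.1] turn 0.0 f [-0.4  0.7 -1.6] grip 24.7 15.0
```

```bash
python3 -m handwheel '[[0.015,-0.0007,-0.0015,0.02,0,0,0],[0.015,0,0,0.04,0,0,0],[0.015,0,0,0.03,0,0,0],[0.015,0,0,0.012,0,0,0],[0.015,0,0,0.006,0,0,0],[0.015,0,0,0,0,0,0],[0.015,0,0,0.003,0,0,0],[0.015,0,0,0.002,0,0,0],[0.015,0,0,0,0,0,0]]';  python3 -c "
from h import *
go(.470,-.2356,.0264,153.8)"
```

```text
time: 20.48
position: [0.4697, -0.2374, 0.0274]
tool_rot: [0.713, 3.06, -0.0]
ft_force: [-1.4, 0.0, -0.6]
grip_width: 0.281
grip_force: 15.0
t 20.48 pos [ 0.4697 -0.2374  0.0274] yaw 153.77 tilt [ 0.0001 -0.0002] shift mm [0.5 1.8 1. ] turn -0.0 f [-1.4  0.  -0.6] grip 24.5 15.0
```

```bash
python3 -m handwheel '[[0.015,0.0005,0.0015,0.0008,0,0,0],[0.015,0,0,0,0,0,0],[0.045,0,0,0,0,0,0],[0.045,0,0,0,0,0,0],[0.045,0,0,0,0,0,0],[0.045,0,0,-0.02,0,0,0],[0.045,0,0,-0.05,0,0,0],[0.045,0,0,-0.05,0,0,0],[0.055,0.018,0.025,0,0,0,0],[0.055,0.036,0.05,0,0,0,0],[0.055,0.036,0.05,0,0,0,0],[0.055,0.036,0.05,0,0,0,0]]';  python3 -c "
from h import *
go(.4061,.3194,.1,148.4)"
```

```text
time: 21.98
position: [0.4338, -0.0213, 0.1467]
tool_rot: [0.713, 3.059, -0.001]
ft_force: [1.2, -0.0, 0.4]
grip_width: 0.633
grip_force: 0.0
t 21.98 pos [ 0.4338 -0.0213  0.1467] yaw 153.76 tilt [ 0.0008 -0.0006] shift mm [175.5 293.4  46.5] turn 5.4 f [ 1.2 -0.   0.4] grip 55.0 0.0
```

```bash
python3 -m handwheel '[[0.055,0.033,0.055,0,0,0,2.7],[0.055,0.033,0.055,0,0,0,2.7],[0.055,0.033,0.055,0,0,0,0],[0.055,0.033,0.055,0,0,0,0],[0.055,0.02,0.04,0.02,0,0,0],[0.055,0.008,0.012,0.025,0,0,0],[0.055,0,0,0,0,0,0],[0.055,0,0,0,0,0,0]]'; python3 - <<'E'
from h import *
go(.4061,.3194,.02,148.4)
im,d=ctrl.get_image("top"); cv2.imwrite("pics/t7.png",np.hstack([cv2.resize(im[170:290,400:500],(400,480)),cv2.resize(ctrl.get_image("scene")[0][170:290,340:440],(400,480))]))
E
```

```text
time: 22.98
position: [0.432, 0.2849, 0.102]
tool_rot: [0.857, 3.022, -0.001]
ft_force: [0.2, -0.6, -0.3]
grip_width: 0.632
grip_force: 0.0
t 22.98 pos [0.432  0.2849 0.102 ] yaw 148.34 tilt [ 0.0004 -0.0005] shift mm [40.2 15.7 81.9] turn -0.1 f [ 0.2 -0.6 -0.3] grip 55.0 0.0
```

View pics/t7.png

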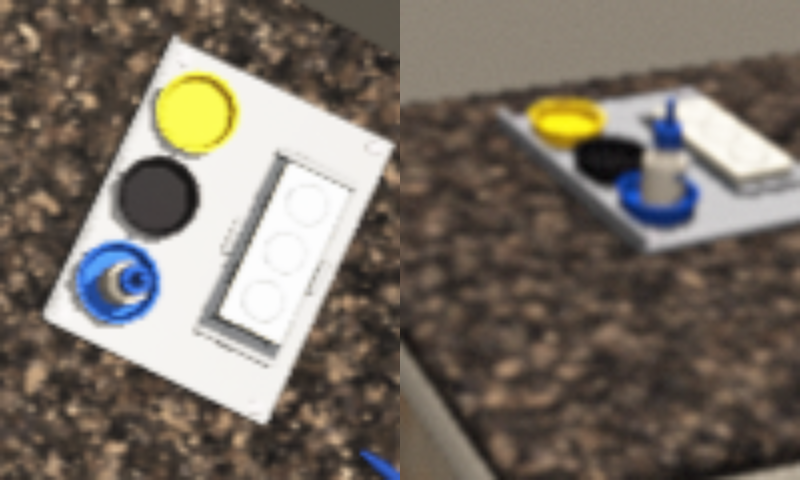

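Both views show the blue bottle upright in the blue cup, with the cap at (133,278) in the top crop and (668,130) in the scene crop. The tile is unchanged. Yellow is next.

```bash
python3 -m handwheel '[[0.055,0.025,0.01,0,0,0,0],[0.055,0.015,0.0057,0,0,0,0],[0.055,0,0,0,0,0,0],[0.055,0,0,0,0,0,0],[0.055,0,0,0,0,0,0]]'; python3 -c "
from h import *
go(.4061,.3194,.02,148.4)"
```

```text
time: 23.7
position: [0.4065, 0.3191, 0.1014]
tool_rot: [0.858, 3.022, -0.001]
ft_force: [-0.5, -0.1, 0.4]
grip_width: 0.632
grip_force: 0.0
t 23.7 pos [0.4065 0.3191 0.1014] yaw 148.3 tilt [ 0.0002 -0.0005] shift mm [ 0.5  0.1 81.4] turn -0.1 f [-0.5 -0.1  0.4] grip 55.0 0.0
```

Grip and lift, then transit to the yellow cup (0.5687, −0.2842).

```bash
python3 -m handwheel '[[0.055,0,0,0.015,0,0,0],[0.055,0,0,0.03,0,0,0],[0.055,0,0,0.025,0,0,0],[0.055,0,0,0.009,0,0,0],[0.055,0,0,0.0024,0,0,0],[0.055,0,0,0,0,0,0],[0.015,0,0,0,0,0,0],[0.015,0,0,0,0,0,0],[0.015,0,0,0,0,0,0],[0.015,0,0,0,0,0,0],[0.015,0,0,0,0,0,0]]' 15; python3 -c "
from h import *
go(.5687,-.2842,.02,148.4)"
```

```text
time: 25.08
position: [0.4059, 0.32, 0.0202]
tool_rot: [0.856, 3.022, 0.0]
ft_force: [-1.1, 0.7, 1.4]
grip_width: 0.278
grip_force: 15.0
t 25.07 pos [0.4059 0.32   0.0202] yaw 148.38 tilt [0.0003 0.    ] shift mm [-4.554e+02 -4.292e+02  2.000e-01] turn -0.0 f [-1.1  0.7  1.4] grip 24.2 15.0
```

```bash
python3 -m handwheel '[[0.015,0,0,-0.01,0,0,0],[0.015,0,0,-0.04,0,0,0],[0.015,0,0,-0.06,0,0,0],[0.015,-0.025,-0.024,-0.01,0,0,0],[0.015,-0.043,-0.0405,0,0,0,0],[0.015,-0.043,-0.0405,0,0,0,0],[0.015,-0.043,-0.0405,0,0,0,0],[0.015,-0.043,-0.0405,0,0,0,0],[0.015,-0.043,-0.0405,0,0,0,0],[0.015,-0.043,-0.0405,0,0,0,0],[0.015,-0.043,-0.0405,0,0,0,0],[0.015,-0.043,-0.0405,0,0,0,0]]' >/dev/null;  python3 -m handwheel '[[0.015,-0.043,-0.0405,0,0,0,0],[0.015,-0.043,-0.0405,0,0,0,0],[0.015,0,0,0,0,0,-5.5],[0.015,0,0,0,0,0,0],[0.015,0,0,0,0,0,0]]'; python3 -c "
from h import *
go(.5687,-.2842,.0262,153.8)"
```

```text
time: 27.2
position: [0.5685, -0.2826, 0.1405]
tool_rot: [0.709, 3.06, 0.001]
ft_force: [0.8, 0.6, -0.1]
grip_width: 0.287
grip_force: 15.0
t 27.2 pos [ 0.5685 -0.2826  0.1405] yaw 153.9 tilt [0.0002 0.0003] shift mm [ -0.9  -1.4 114.3] turn 0.1 f [ 0.8  0.6 -0.1] grip 25.0 15.0
```

```bash
python3 -m handwheel '[[0.015,-0.0005,-0.0005,0.02,0,0,0],[0.015,0,0,0.04,0,0,0],[0.015,0,0,0.03,0,0,0],[0.015,0,0,0.012,0,0,0],[0.015,0,0,0.006,0,0,0],[0.015,0,0,0.003,0,0,0],[0.015,0,0,0.0025,0,0,0],[0.015,0,0,0,0,0,0],[0.015,0,0,0,0,0,0]]';  python3 -c "
from h import *
go(.5687,-.2842,.0262,153.8)"
```

```text
time: 28.32
position: [0.5688, -0.2848, 0.0271]
tool_rot: [0.71, 3.06, -0.001]
ft_force: [-0.4, -0.2, -0.4]
grip_width: 0.283
grip_force: 15.0
t 28.32 pos [ 0.5688 -0.2848  0.0271] yaw 153.88 tilt [ 0.0007 -0.0006] shift mm [0.4 0.5 0.9] turn 0.1 f [-0.4 -0.2 -0.4] grip 24.6 15.0
```

```bash
python3 -m handwheel '[[0.015,0,0,0.0008,0,0,0],[0.015,0,0,0,0,0,0],[0.045,0,0,0,0,0,0],[0.045,0,0,0,0,0,0],[0.045,0,0,0,0,0,0],[0.045,0,0,-0.02,0,0,0],[0.045,0,0,-0.05,0,0,0],[0.045,0,0,-0.05,0,0,0],[0.055,0.018,0.02,0,0,0,0],[0.055,0.04,0.043,0,0,0,0],[0.055,0.04,0.043,0,0,0,0],[0.055,0.04,0.043,0,0,0,0]]' >/dev/null; python3 -m handwheel '[[0.055,0.04,0.043,0,0,0,0],[0.055,0.04,0.043,0,0,0,0],[0.055,0.04,0.043,0,0,0,0],[0.055,0.04,0.043,0,0,0,0],[0.055,0.04,0.043,0,0,0,0],[0.055,0.04,0.043,0,0,0,0],[0.055,0.04,0.043,0,0,0,0],[0.055,0.02,0.02,0,0,0,0],[0.055,0,0,0,0,0,5.4],[0.055,0,0,0.02,0,0,0],[0.055,0,0,0.02,0,0,0],[0.055,0,0,0,0,0,0]]'; python3 -c "
from h import *
go(.3754,.3383,.02,148.4)"
```

```text
time: 31.32
position: [0.381, 0.3285, 0.1035]
tool_rot: [-0.852, -3.021, 0.005]
ft_force: [0.5, 0.3, -0.5]
grip_width: 0.63
grip_force: 0.0
t 31.32 pos [0.381  0.3285 0.1035] yaw 148.5 tilt [-0.0038 -0.0024] shift mm [ 9.7  5.8 83.5] turn 0.1 f [ 0.5  0.3 -0.5] grip 54.8 0.0
```

```bash
python3 -m handwheel '[[0.055,0.0095,0.0055,0,0,0,0],[0.055,0,0,0,0,0,0],[0.055,0,0,0,0,0,0],[0.055,0,0,0,0,0,0]]'; python3 - <<'E'
from h import *
go(.3754,.3383,.02,148.4)
cv2.imwrite("pics/s8.png",np.hstack([cv2.resize(ctrl.get_image("scene")[0][290:410,190:290],(400,480)),cv2.resize(ctrl.get_image("top")[0][170:290,400:500],(400,480))]))
E
```

```text
time: 31.82
position: [0.3772, 0.3398, 0.106]
tool_rot: [0.853, 3.023, 0.0]
ft_force: [0.4, -0.7, 0.2]
grip_width: 0.628
grip_force: 0.0
t 31.82 pos [0.3772 0.3398 0.106 ] yaw 148.47 tilt [ 0.0005 -0.0001] shift mm [ 0.8 -2.3 86. ] turn 0.1 f [ 0.4 -0.7  0.2] grip 54.6 0.0
```

View pics/s8.png

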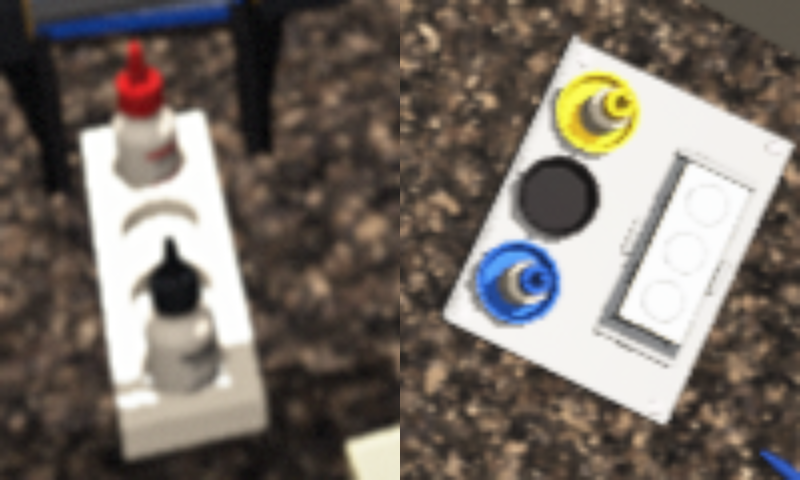

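Left: red at (140,100) and black at (175,290) stand in their wells, and the open fingers straddle the row above. Right: the yellow bottle stands in its cup with the cap at (618,100), and blue is still fine. Now black.

```bash
python3 -m handwheel '[[0.055,0.0008,-0.0023,0.016,0,0,0],[0.055,0,0,0.03,0,0,0],[0.055,0,0,0.025,0,0,0],[0.055,0,0,0.01,0,0,0],[0.055,0,0,0.0045,0,0,0],[0.055,0,0,0,0,0,0],[0.055,0,0,0,0,0,0]]'; python3 -c "
from h import *
go(.3754,.3383,.02,148.4)"
```

```text
time: 32.8
position: [0.3756, 0.3388, 0.021]
tool_rot: [0.853, 3.022, 0.001]
ft_force: [0.1, -0.5, 0.9]
grip_width: 0.634
grip_force: 0.0
t 32.8 pos [0.3756 0.3388 0.021 ] yaw 148.47 tilt [0.0013 0.0006] shift mm [-0.  -0.5  1. ] turn 0.1 f [ 0.1 -0.5  0.9] grip 55.2 0.0
```

```bash
python3 -m handwheel '[[0.055,0,-0.0005,0.0008,0,0,0],[0.015,0,0,0,0,0,0],[0.015,0,0,0,0,0,0],[0.015,0,0,0,0,0,0],[0.015,0,0,0,0,0,0],[0.015,0,0,0,0,0,0]]' 15; python3 -m handwheel '[[0.015,0,0,-0.01,0,0,0],[0.015,0,0,-0.04,0,0,0],[0.015,0,0,-0.06,0,0,0],[0.015,-0.026,-0.025,-0.01,0,0,0],[0.015,-0.041,-0.041,0,0,0,0],[0.015,-0.041,-0.041,0,0,0,0],[0.015,-0.041,-0.041,0,0,0,0],[0.015,-0.041,-0.041,0,0,0,0],[0.015,-0.041,-0.041,0,0,0,0],[0.015,-0.041,-0.041,0,0,0,0],[0.015,-0.041,-0.041,0,0,0,0],[0.015,-0.041,-0.041,0,0,0,0]]' >/dev/null;  python3 -m handwheel '[[0.015,-0.041,-0.041,0,0,0,0],[0.015,-0.041,-0.041,0,0,0,0],[0.015,0,0,0,0,0,-5.4],[0.015,0,0,0,0,0,0],[0.015,0,0,0,0,0,0]]'; python3 -c "
from h import *
go(.5195,-.2598,.0262,153.8)"
```

```text
time: 33.55
position: [0.375, 0.3382, 0.0196]
tool_rot: [0.853, 3.023, 0.001]
ft_force: [-0.2, 1.8, -0.1]
grip_width: 0.281
grip_force: 15.0
time: 35.67
position: [0.519, -0.2596, 0.1398]
tool_rot: [-0.709, -3.06, -0.0]
ft_force: [1.0, 0.6, 0.1]
grip_width: 0.285
grip_force: 15.0
t 35.67 pos [ 0.519  -0.2596  0.1398] yaw 153.9 tilt [-0.0003  0.0002] shift mm [ -0.5   0.  113.6] turn 0.1 f [1.  0.6 0.1] grip 24.8 15.0
```

```bash
python3 -m handwheel '[[0.015,0,0,0.02,0,0,0],[0.015,0,0,0.04,0,0,0],[0.015,0,0,0.03,0,0,0],[0.015,0,0,0.012,0,0,0],[0.015,0,0,0.006,0,0,0],[0.015,0,0,0.003,0,0,0],[0.015,0,0,0.002,0,0,0],[0.015,0,0,0,0,0,0],[0.015,0,0,0,0,0,0]]';  python3 -c "
from h import *
go(.5195,-.2598,.0258,153.8)"
```

```text
time: 36.8
position: [0.5194, -0.2611, 0.027]
tool_rot: [0.71, 3.06, -0.001]
ft_force: [0.6, -0.4, 0.3]
grip_width: 0.284
grip_force: 15.0
t 36.8 pos [ 0.5194 -0.2611  0.027 ] yaw 153.88 tilt [ 0.0007 -0.0006] shift mm [0.5 1.2 1.2] turn 0.1 f [ 0.6 -0.4  0.3] grip 24.7 15.0
```

```bash
python3 -m handwheel '[[0.015,0.0005,0.001,0.001,0,0,0],[0.015,0,0,0,0,0,0],[0.045,0,0,0,0,0,0],[0.045,0,0,0,0,0,0],[0.045,0,0,0,0,0,0],[0.045,0,0,-0.02,0,0,0],[0.045,0,0,-0.05,0,0,0],[0.045,0,0,-0.05,0,0,0],[0.055,0.018,0.025,-0.03,0,0,0],[0.055,0.036,0.05,0,0,0,0],[0.055,0.036,0.05,0,0,0,0],[0.055,0.036,0.05,0,0,0,0]]' >/dev/null;  python3 -m handwheel '[[0.055,0.036,0.05,0,0,0,0],[0.055,0.02,0.03,0,0,0,0],[0.055,0,0,0,0,0,0],[0.055,0,0,0,0,0,0],[0.055,0,0,0,0,0,0]]'; python3 - <<'E'
from h import *
cv2.imwrite("pics/t9.png",np.hstack([cv2.resize(ctrl.get_image("scene")[0][150:270,340:440],(400,480)),cv2.resize(ctrl.get_image("top")[0][170:290,400:500],(400,480))]))
E
```

```text
time: 38.92
position: [0.4682, 0.0479, 0.1757]
tool_rot: [0.714, 3.059, -0.0]
ft_force: [0.1, 0.6, -0.8]
grip_width: 0.634
grip_force: 0.0
```

View pics/t9.png

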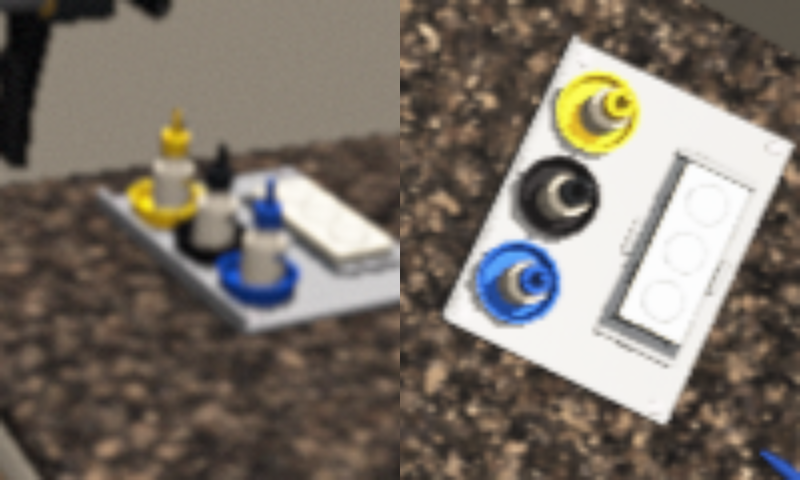

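All three bottles stand upright in their own cups, with caps at (618,100), (573,190) and (535,278) in the top crop. The tile lies flat in the bay, and the gripper is clear.

```bash
python3 -c "
from bench import ctrl
print(ctrl.close_job())"
```

```text
the job is handed in; nothing more can be done
None
```

The job is handed in: the tile lies flat and square in the bay, the blue, yellow and black bottles stand upright in their own cups, and the red bottle was left in its well; it took about 39 s of the 120 s.

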